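# Fit the buzzer base unit's bay cover and set its display

## Task

Make the blue buzzer base unit ready for game night: push its half-folded score display back until it stands open at 110 degrees by itself, and close its open battery bay with the loose cover plate kept in the wooden rack. Draw the cover out by its projecting end, lay it flat on the bare ledge to change your hold, then lower it, right way round, over the two pins until it is fully seated. Never let the cover drop, and leave the other things on the ledge and in the rack where they are.

Things in the scene. Friction and masses are not known exactly. Their poses are not given: they have to be found in the camera images.
- display (a joint): Opening angle of the score display on its stiff friction hinge, rad: 0 is folded flat forwards over the bay, 1.57 upright, 1.92 is the wanted 110 degrees, leaning back away from the bay (towards the base unit's +x). Range 0 to 2.35; about 0.15 N m turns it (about 2 N at its free edge) and it stays where it is left. While it is half folded it overhangs the bay.
- display_hinge (a point): The display's hinge axis, half-way along it: 86 mm above the ledge, 50 mm to +x of the bay's middle. Axes as those of bay: the hinge axis is y. The display is a black panel 190 mm wide (y), 10 mm thick, reaching 94 mm from the axis to its free edge; its thickness is centred on the axis.
- display_edge (a point): Middle of the display's free edge, on its screen face (the face towards the bay and the robot).
- bay (a point): Middle of the open battery bay, at the height of the seats on which the cover's underside comes to rest (38 mm above the ledge). x points to the display, y along the bay, z up. The base unit is a fixed blue box 60 mm high reaching 78 mm to -x, 60 mm to +x, 112 mm to either side in y. The bay is a well with upright walls, 68 mm in x by 158 mm in y; its rim is 22 mm above the seats, so that the seated cover lies sunk below the rim and only its handle stands out.
- pin_a (a point): Foot (seat height) of the brass pin at the bay's -y end; 6 mm thick, tapered at the tip, 14 mm high above the seat. It stands 13 mm to -x of the bay's middle line and 60 mm to -y of its middle.
- pin_b (a point): The same for the pin at the bay's +y end.
- cover_mid (a point): Middle of the loose aluminium cover plate (150 mm along its x, 60 mm along its y, 6 mm thick, about 0.2 kg), half-way through its thickness; z is its upper side, which bears the handle. Centre of mass within 8 mm above it. It starts flat in one of the rack's two pigeonholes, upper side up, its -x end sticking out of the open front by 45 to 58 mm, its underside 50 mm above the ledge. Seated, its x axis points along the bay's y axis, its holes over the pins.
- cover_handle (a point): Middle of the top bar of the cover's black bow handle, 32 mm above cover_mid. The bar runs along the cover's y: 54 mm long, 12 mm thick (x), 10 mm high, its top 40 mm above the plate's underside; it stands on two posts at its ends, with 24 mm of air between bar and plate.
- hole_a (a point): Centre of the cover's hole for pin_a, at the underside; 9.5 mm wide. It lies at x -60, y +13 mm from the plate's middle; both holes lie nearer the +y long side, so the cover fits one way round only.
- hole_b (a point): Centre of the cover's hole for pin_b, at x +60, y +13 mm.
- rack: Fixed wooden rack; origin on the ledge below the middle of its open front; x points into it. 140 mm deep (x), 208 mm wide (y), 110 mm high. Two pigeonholes side by side, centred at y -50 and +50 mm, each 92 mm wide, open to -x, floor 50 mm and roof underside 102 mm above the ledge, floor and roof ending flush at x = 0. Below is solid with folded boards. A carton on the roof's rear half reaches 132 mm.
- card_tin_mid (a point): Bystander: loose red card tin in the other pigeonhole, 94 x 66 x 20 mm, projecting at most 14 mm from the rack; its centre.
- canister_mid (a point): Bystander: loose clear plastic canister with a red screw top, 76 mm across, 105 mm high; its centre.
- rook_mid (a point): Bystander: loose black ceramic rook, 48 mm across the foot, 87 mm high; its centre.
- buzzer: Bystander: fixed round steel buzzer, 80 mm across, 52 mm high with its red button; origin under its centre.
- checkers_mid (a point): Bystander: loose stack of three red checkers, 38 mm across, 24 mm high; its centre.
- domino_box_mid (a point): Bystander: loose flat wooden domino box with a pale sliding lid, 50 mm (its x) by 100 mm (its y), 22 mm high; its centre.
- die_mid (a point): Bystander: loose white die of 24 mm; its centre.
There are look-alikes about, which are no part of the job. What is meant by the part that bears cover_mid is not pink, and is the smaller of those in its own colour.

How it is judged:
By the outcome, as a careful person would: the job done as asked, in the order asked, and still so for the second after the job is handed in, with the robot touching nothing.
It also fails if it takes over 72 s, if anything falls off the work surface, if the arm or the gripper's body presses on something with over 40 N, if the wrist force passes 120 N, or if a joint passes its speed limit or range.

## Robot

A 6-joint arm with a two-finger parallel gripper is mounted at the origin on the work surface. World frame = base frame: x ahead of the robot, y to its left, z up, the work surface at z = 0. Lengths are in m, angles in rad, forces in N, time in s.
With the tool pointing down it reaches from about 0.425 to 0.925 m from the base axis. Payload 12.5 kg.
Tool frame: the origin (TCP) lies on the mounting face of the last link; the fingertips stand 173 mm ahead of it and the grasp point (between the pads) lies 155 mm ahead of it (arm.tcp_to_tips is the distance from the TCP to the fingertips, in m); z points along the fingers, y is the line along which they close (so a half turn about z gives the same grasp; the last joint's range is limited). The gripper opens to 85 mm and grips with 20 to 120 N. Pads are 22 mm wide; open, the fingers measure 114 mm over their backs; the gripper's body (76 mm by 85 mm) begins 54 mm behind the grasp point. The pads swing forward as they close: fully open they stand 13 mm farther back than shut.
Start: joints at [1.237, 0.491, 1.559, -0, 1.092, -0.106], TCP at [0.141, 0.609, 0.405] pointing down, gripper open.
Joint ranges: [-3.1, 3.1], [-0.84, 2.19], [0.05, 2.79], [-1.13, 4.28], [0.06, 2.93], [-2.69, 2.69]. Speed limits (rad/s): [2.22, 2.22, 2.79, 3.14, 3.14, 3.14].

## Interface

Orientations are given as a rotation vector (axis times angle).
In Python, from plant import arm gives the robot as it stands.
- The arm moves only by the tool apply_moves, never from a script. Its argument "series" is a list of rows, each a list of 7 numbers: the turn, a rotation vector about the tool's x, y, z in rad, then the shift along the tool's x, y, z in m, then the opening in per cent of the stroke, from 0 (shut) to 100 (fully open). In form: [[ax, ay, az, x, y, z, jaw], ...]. A call has 1 to 5 rows; each row shifts and turns the commanded pose from where the row before left it, along the tool's axes as they then stand; what a row does not reach is not made up. A row lasts 1/10 s, in which the tool goes at most 50 mm and 8.59 degrees, less where a joint would pass 70% of its speed; a pose out of reach is approached as far as the arm can. A call is refused whole if a number of a shift passes 0.05 or a number of a turn 0.15, either way. A call with a gripper value outside its range is refused whole. The fingers move at their own pace and stop on an object; the grip force is fixed at half the most. Time passes only in rows, so rows that do not move let the fingers close. It gives the time, the measured TCP pose, the force, the opening and the grip force at its end, in the units of the state.
- arm.state(): the state, without advancing time (a new reading comes with each control period).
- arm.camera(name): name is "side" or "top"; returns the picture (400x640x3 uint8, red, green, blue); there is no depth.
- arm.camera_info(name): a dict with "mtx" (3x3 intrinsics, pixels), "k1" (the pictures are not rectified: a ray, as slopes to the right and down, at radius r is drawn at 1 + k1 r^2 times it, then the intrinsics apply), "pose" (4x4, takes a point from camera to world coordinates). Camera axes: x right, y down, z forward; pixel columns grow to the right and rows downward; lengths in m; the calibration is good to about 2 mm. A picture is of the moment at which its call begins. camera_info takes no time and is no camera call.
- arm.finish_job(): hands the job in; it is judged then, once.
The state is a dict: "clock": time; "joint_positions": joint angles; "joint_velocities": joint speeds; "joint_efforts": joint torques, N m; "eef_pos": TCP position; "eef_rot": TCP orientation; "wrist_force": force on the tool from outside, world axes, zero at the start; "moment": the same for the moment, N m; "finger_gap": opening from 0.0 (shut) to 1.0 (fully open); "finger_force": force on a finger pad.
Only numpy, scipy, OpenCV 4.12 (cv2) and the standard library are available. Lean on these libraries where they do the work, as an engineer would, in place of code of your own. Each camera call takes 0.05 s, during which the arm holds its last target. There are 200 camera calls.

## Working session

There is one attempt and no reset: what is moved stays moved. The work goes in short steps, Python scripts to look and compute and a tool call to move; the robot and the scene stay as the last step left them, time stands still between calls to the robot, and variables do not carry over. Pictures are saved under pics/ and viewed, at most 10 in all, crops included, and the job is handed in when it is done.

Besides the shell and the picture viewer there is one more tool, called after "Call:" as name([rows], argument=value, ...), one row to a line, values as JSON. apply_moves: Moves the arm, as the interface text tells. Its arguments: {"type":"object","properties":{"series":{"type":"array","items":{"type":"array","items":{"type":"number"}}}},"required":["series"]}

```bash
mkdir -p pics; ls; python3 - <<'E'
from plant import arm
import cv2
for n in("side","top"):
    cv2.imwrite(f"pics/{n}0.png",cv2.cvtColor(arm.camera(n),cv2.COLOR_RGB2BGR)); i=arm.camera_info(n); print(n,i["mtx"],i["k1"],i["pose"])
print(arm.state())
E
```

```text
pics
side [[415.98543799   0.         320.898744  ]
 [  0.         415.98543799 193.8686837 ]
 [  0.           0.           1.        ]] -0.01828124914019931 [[-0.94354263 -0.22789221  0.24040059  0.18094539]
 [-0.33099622  0.67709889 -0.65725079  0.87095544]
 [-0.01299263 -0.69971583 -0.71430313  0.98044319]
 [ 0.          0.          0.          1.        ]]
top [[392.34436344   0.         321.48400722]
 [  0.         392.34436344 205.20172273]
 [  0.           0.           1.        ]] -0.01606506477486537 [[ 0.00466269 -0.98714848  0.15973771  0.26168223]
 [-0.99985025 -0.00193999  0.01719652  0.05457505]
 [-0.01666563 -0.15979397 -0.9870097   1.25514712]
 [ 0.          0.          0.          1.        ]]
{'clock': 0.1, 'joint_positions': array([ 1.23738250e+00,  4.91499035e-01,  1.55938796e+00, -1.73616385e-05,
        1.09172387e+00, -1.05634176e-01]), 'joint_velocities': array([-0.00168446, -0.00379145, -0.00175548,  0.00112872, -0.00108848,
       -0.00144331]), 'joint_efforts': array([ 2.37733628e-03, -6.19454455e+01, -2.62028378e+01, -1.11036697e-04,
        2.88157193e-03, -4.54840449e-05]), 'eef_pos': array([0.1411249 , 0.60882916, 0.40418643]), 'eef_rot': array([-3.56986417e-01, -3.12103572e+00,  1.56618081e-03]), 'wrist_force': array([0.48225364, 0.60672562, 0.82383066]), 'moment': array([-0.00425677, -0.05013249, -0.01498855]), 'finger_force': 0.0, 'finger_gap': 0.9981343421083376}
```

View pics/side0.png

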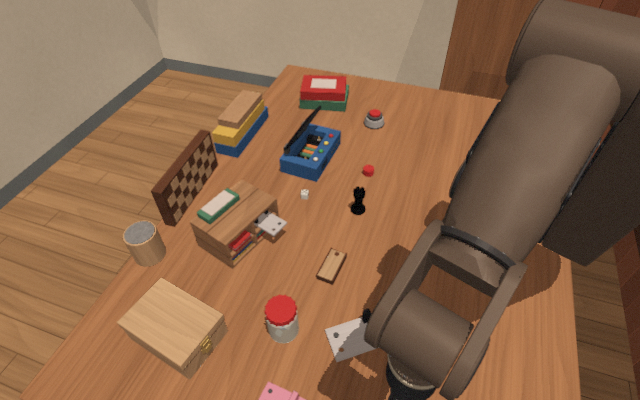

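View pics/top0.png

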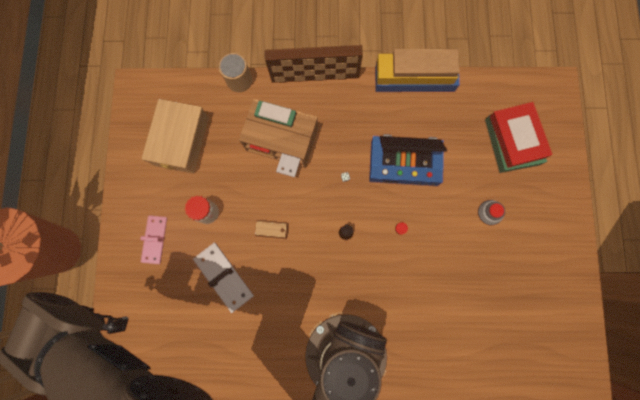

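The scene: side view shows the rack at about (237,222), with the cover plate projecting at (270,224) and the base unit at (311,150). In the top view, the rack is at (278,130), the cover end at (288,165) and the base unit at (407,160). The large grey plate at (224,277) and the pink one are look-alikes. I'll zoom in next.

```bash
python3 - <<'E'
import cv2
a=cv2.imread("pics/top0.png")[80:250,230:460]; cv2.imwrite("pics/topc.png",cv2.resize(a,None,fx=3.4,fy=3.4,interpolation=cv2.INTER_CUBIC))
a=cv2.imread("pics/side0.png")[95:275,185:385]; cv2.imwrite("pics/sidec.png",cv2.resize(a,None,fx=3.3,fy=3.3,interpolation=cv2.INTER_CUBIC))
E
```

```text
(no output)
```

View pics/topc.png

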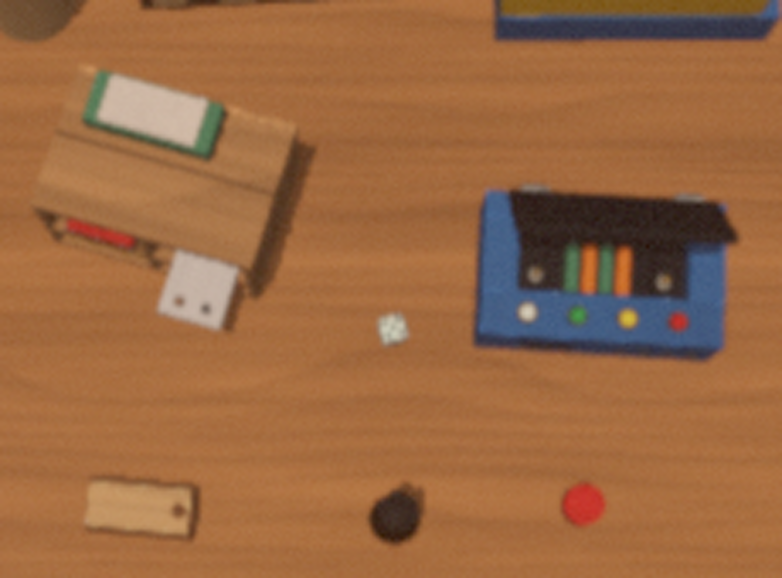

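View pics/sidec.png

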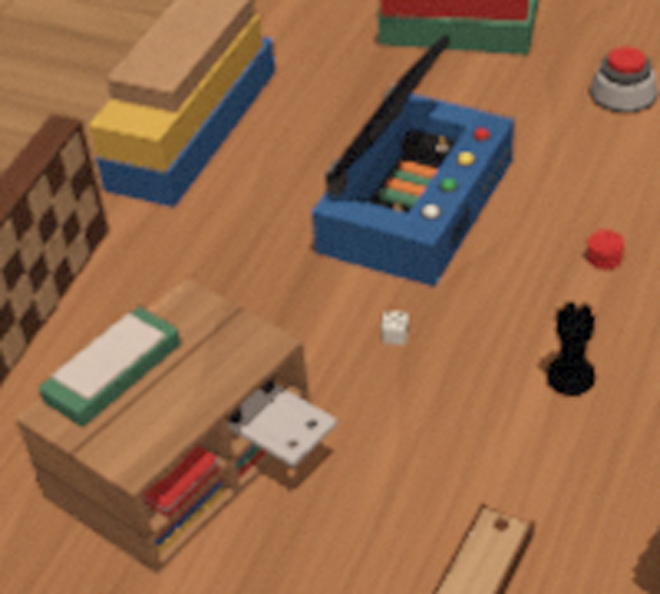

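The crops show the unit, with pins at (535,272) and (664,281) in the top crop and the display's free edge at (525,238)-(737,243). The rack roof corners are at (35,205), (250,272), (297,125) and (83,67). The cover's end corners are at (158,312) and (222,330). Next I fit the poses with both cameras.

```bash
cat > h.py <<'E'
import numpy as np, cv2
from scipy.optimize import least_squares
from scipy.spatial.transform import Rotation as R
from plant import arm
CI={n:arm.camera_info(n) for n in("side","top")}
def proj(n,P):
    c=CI[n]; T=np.linalg.inv(c["pose"]); K=c["mtx"]
    p=np.atleast_2d(P)@T[:3,:3].T+T[:3,3]; s=p[:,:2]/p[:,2:]
    s=s*(1+c["k1"]*(s**2).sum(1,keepdims=True)); return s@K[:2,:2].T+K[:2,2]
def put(pl,z0,L):
    L=np.atleast_2d(np.array(L,float)); c,s=np.cos(pl[2]),np.sin(pl[2])
    return np.c_[pl[0]+c*L[:,0]-s*L[:,1],pl[1]+s*L[:,0]+c*L[:,1],z0+L[:,2]]
def top(u,v):return np.array([u/3.4+230,v/3.4+80])
def side(u,v):return np.array([u/3.3+185,v/3.3+95])
def fit(obs,z0,x0,pts=None):
    f=lambda p:np.concatenate([proj(n,put(p,z0,l))[0]-px for n,l,px in obs])
    r=least_squares(f,x0,loss="soft_l1"); print(np.round(r.x,4),np.round(r.fun.reshape(-1,2),1).tolist()); return r.x
E
python3 - <<'E'
from h import *
h=.11
rk=fit([("top",[0,.104,h],top(35,205)),("top",[0,-.104,h],top(250,272)),("top",[.14,-.104,h],top(297,125)),("top",[.14,.104,h],top(83,67)),
("side",[0,-.104,h],side(302,348)),("side",[0,.104,0],side(157,567)),("side",[.14,.104,h],side(22,422)),("side",[.14,-.104,h],side(190,282))],0,[.5,.2,-.3])
cv=fit([("top",[-.075,.03,.003],top(158,312)),("top",[-.075,-.03,.003],top(222,330)),("side",[-.075,.03,.003],side(295,463)),("side",[-.075,-.03,.003],side(336,424))],.053,[rk[0],rk[1],rk[2]])
b=fit([("top",[-.078,.112,-.038],top(477,350)),("top",[-.078,-.112,-.038],top(712,358)),("top",[.06,.112,.022],top(487,192)),
("top",[-.013,.06,.007],top(535,273)),("top",[-.013,-.06,.007],top(664,281)),
("side",[-.078,.112,-.038],side(435,282)),("side",[-.078,.112,.022],side(437,245)),("side",[-.078,-.112,.022],side(512,118)),("side",[.06,.112,.022],side(316,210)),("side",[-.013,-.06,.01],side(443,147))],.038,[.5,-.15,0])
for th in np.arange(.3,1.5,.1):
    e=lambda y:put(b,.038,[.05-.094*np.cos(th),y,.048+.094*np.sin(th)])
    print(round(th,2),[((proj("top",e(y))[0]-[230,80])*3.4).round().tolist() for y in(.095,-.095)],[((proj("side",e(y))[0]-[185,95])*3.3).round().tolist() for y in(.095,-.095)])
for n,z,px in(("domino",.022,(140,508)),("rook",.087,(395,515)),("check",.024,(583,504)),("die",.024,(393,329))):
    g=least_squares(lambda p:proj("top",[p[0],p[1],z])[0]-top(*px),[.4,0]).x; print(n,g.round(3))
g=least_squares(lambda p:proj("top",[p[0],p[1],.105])[0]-[200,208],[.4,0]).x; print("can",g.round(3))
E
```

```text
[ 0.6166  0.2283 -0.2961] [[-1.4, 0.1], [0.2, -0.4], [0.2, 0.6], [-0.8, -0.7], [1.2, -1.7], [0.5, 2.4], [-1.3, -1.2], [0.1, -1.0]]
[ 0.6265  0.1689 -0.2768] [[-0.2, -0.1], [-0.8, -0.3], [0.0, 0.1], [0.7, -1.3]]
[ 0.6123 -0.1961 -0.0429] [[-0.5, -0.1], [-0.8, 0.5], [-0.3, -0.2], [0.8, 0.2], [0.8, -0.6], [1.1, 1.6], [0.1, -0.3], [0.6, -0.4], [-1.0, 0.5], [-0.4, -2.3]]
0.3 [[509.0, 280.0], [726.0, 289.0]] [[407.0, 183.0], [476.0, 77.0]]
0.4 [[511.0, 274.0], [729.0, 283.0]] [[404.0, 176.0], [473.0, 70.0]]
0.5 [[512.0, 267.0], [732.0, 276.0]] [[399.0, 168.0], [470.0, 63.0]]
0.6 [[513.0, 259.0], [734.0, 268.0]] [[395.0, 160.0], [465.0, 55.0]]
0.7 [[515.0, 250.0], [737.0, 259.0]] [[389.0, 153.0], [460.0, 48.0]]
0.8 [[516.0, 240.0], [739.0, 250.0]] [[382.0, 146.0], [455.0, 42.0]]
0.9 [[517.0, 230.0], [741.0, 239.0]] [[376.0, 139.0], [448.0, 35.0]]
1.0 [[518.0, 219.0], [743.0, 229.0]] [[368.0, 133.0], [442.0, 30.0]]
1.1 [[519.0, 208.0], [745.0, 218.0]] [[360.0, 127.0], [434.0, 24.0]]
1.2 [[520.0, 197.0], [746.0, 207.0]] [[352.0, 122.0], [427.0, 19.0]]
1.3 [[521.0, 186.0], [747.0, 195.0]] [[343.0, 118.0], [419.0, 15.0]]
1.4 [[521.0, 175.0], [748.0, 184.0]] [[334.0, 114.0], [411.0, 12.0]]
domino [0.383 0.235]
rook [0.372 0.001]
check [ 0.388 -0.176]
die [ 0.554 -0.001]
can [0.439 0.437]
```

```bash
cat >> h.py <<'E'
BAY=np.array([.6123,-.1961,-.0429]); RK=np.array([.6166,.2283,-.2961]); CV=np.array([.6265,.1689,-.285])
def bay(x,y,z): return put(BAY,0,[x,y,z])[0]      # z above the ledge
def Rdown(yaw):                                    # tool z down, tool y at heading yaw
    y=np.array([np.cos(yaw),np.sin(yaw),0]); z=np.array([0,0,-1.]); return R.from_matrix(np.c_[np.cross(y,z),y,z])
def plan(wps,step=.048,p=None,r=None):
    """wps: (tcp xyz, tool-y yaw, jaw) ; prints rows in calls of five"""
    s=arm.state(); p=s["eef_pos"] if p is None else p; r=R.from_rotvec(s["eef_rot"]) if r is None else r
    rows=[]
    for P,yaw,jaw in wps:
        P=np.array(P); yaws=[yaw,yaw+np.pi]; T=min((Rdown(q) for q in yaws),key=lambda T:(r.inv()*T).magnitude())
        n=int(np.ceil(max(np.linalg.norm(P-p)/step,(r.inv()*T).magnitude()/.14,1)))
        for i in range(n):
            k=n-i; d=np.round(r.inv().apply((P-p)/k),3); a=np.round((r.inv()*T).as_rotvec()/k,3)
            p=p+r.apply(d); r=r*R.from_rotvec(a); rows.append([*a.tolist(),*d.tolist(),jaw])
    for i in range(0,len(rows),5): print(str([[0.0 if v==0 else v for v in w] for w in rows[i:i+5]]).replace("0.0,","0,"))
def here(): 
    s=arm.state(); r=R.from_rotvec(s["eef_rot"]); y=r.apply([0,1,0])
    print("t",s["clock"],"tcp",s["eef_pos"].round(4),"yaw",round(float(np.arctan2(y[1],y[0])),3),"zdir",r.apply([0,0,1]).round(3),"F",s["wrist_force"].round(1),"M",s["moment"].round(2),"gap",round(s["finger_gap"],3),"ff",round(s["finger_force"],1),"q",s["joint_positions"].round(2))
def snap(n,name,box=None,f=1):
    im=cv2.cvtColor(arm.camera(n),cv2.COLOR_RGB2BGR)
    if box: u,v,w,h=box; im=cv2.resize(im[v:v+h,u:u+w],None,fx=f,fy=f,interpolation=cv2.INTER_CUBIC)
    cv2.imwrite(f"pics/{name}.png",im)
E
python3 - <<'E'
from h import *
y=BAY[2]+np.pi/2
plan([((.42,.27,.40),y,0),(bay(-.065,0,.40),y,0),(bay(-.065,0,.313),y,0)])
E
```

```text
[[0, 0, -0.018, -0.035, -0.027, 0, 0.0], [0, 0, -0.019, -0.034, -0.027, 0, 0.0], [0, 0, -0.018, -0.034, -0.028, 0.001, 0.0], [0, 0, -0.019, -0.033, -0.029, 0, 0.0], [0, 0, -0.018, -0.033, -0.029, 0.001, 0.0]]
[[0, 0, -0.019, -0.032, -0.03, 0, 0.0], [0, 0, -0.018, -0.032, -0.03, 0.001, 0.0], [0, 0, -0.019, -0.031, -0.031, 0, 0.0], [0, 0, -0.018, -0.03, -0.032, 0.001, 0.0], [-0.001, 0, -0.019, -0.03, -0.032, 0, 0.0]]
[[0, 0, 0, -0.013, -0.042, 0, 0.0], [0, 0, 0, -0.013, -0.042, 0, 0.0], [0, 0, 0, -0.013, -0.041, 0, 0.0], [0, 0, 0, -0.014, -0.042, 0, 0.0], [0, 0, 0, -0.013, -0.041, 0, 0.0]]
[[0, 0, 0, -0.014, -0.042, 0, 0.0], [0, 0, 0, -0.013, -0.041, 0, 0.0], [0, 0, 0, -0.014, -0.042, 0, 0.0], [0, 0, 0, -0.013, -0.041, 0, 0.0], [0, 0, 0, -0.014, -0.042, 0, 0.0]]
[[0, 0, 0, -0.013, -0.041, 0, 0.0], [0, 0, 0, 0, 0, 0.044, 0.0], [0, 0, 0, 0, 0, 0.043, 0.0]]
```

Call:
apply_moves([
  [0,0,-0.018,-0.035,-0.027,0,0],
  [0,0,-0.019,-0.034,-0.027,0,0],
  [0,0,-0.018,-0.034,-0.028,0.001,0],
  [0,0,-0.019,-0.033,-0.029,0,0],
  [0,0,-0.018,-0.033,-0.029,0.001,0],
])

```text
clock: 0.6
eef_pos: [0.2812, 0.4378, 0.4026]
eef_rot: [-0.211, -3.134, 0.0]
wrist_force: [1.2, 0.4, -0.4]
finger_gap: 0.144
finger_force: 0.0
```

Call:
apply_moves([
  [0,0,-0.019,-0.032,-0.03,0,0],
  [0,0,-0.018,-0.032,-0.03,0.001,0],
  [0,0,-0.019,-0.031,-0.031,0,0],
  [0,0,-0.018,-0.03,-0.032,0.001,0],
  [0,0,-0.019,-0.03,-0.032,0,0],
])

```text
clock: 1.1
eef_pos: [0.4203, 0.2681, 0.4006]
eef_rot: [-0.066, -3.141, 0.0]
wrist_force: [1.4, 0.5, -0.5]
finger_gap: -0.003
finger_force: 0.0
```

Call:
apply_moves([
  [0,0,0,-0.013,-0.042,0,0],
  [0,0,0,-0.013,-0.042,0,0],
  [0,0,0,-0.013,-0.041,0,0],
  [0,0,0,-0.014,-0.042,0,0],
  [0,0,0,-0.013,-0.041,0,0],
])

```text
clock: 1.6
eef_pos: [0.4768, 0.0572, 0.4006]
eef_rot: [-0.067, -3.141, -0.0]
wrist_force: [0.9, 0.3, 0.1]
finger_gap: 0.003
finger_force: 0.0
```

Call:
apply_moves([
  [0,0,0,-0.014,-0.042,0,0],
  [0,0,0,-0.013,-0.041,0,0],
  [0,0,0,-0.014,-0.042,0,0],
  [0,0,0,-0.013,-0.041,0,0],
  [0,0,0,-0.014,-0.042,0,0],
])

```text
clock: 2.1
eef_pos: [0.5357, -0.1535, 0.4005]
eef_rot: [-0.067, -3.141, -0.0]
wrist_force: [-0.1, 0.2, -0.1]
finger_gap: 0.0
finger_force: 0.0
```

Call:
apply_moves([
  [0,0,0,-0.013,-0.041,0,0],
  [0,0,0,0,0,0,0],
  [0,0,0,0,0,0,0],
])

```text
clock: 2.4
eef_pos: [0.5467, -0.1939, 0.4]
eef_rot: [-0.07, -3.14, -0.001]
wrist_force: [0.1, 0.7, -1.1]
finger_gap: 0.0
finger_force: 0.0
```

```bash
python3 - <<'E'
from h import *
here(); y=BAY[2]+np.pi/2
plan([(bay(-.065,0,.313),y,0),(bay(-.065,0,.313),y,0),(bay(.035,0,.313),y,0),(bay(.035,0,.313),y,0)],.03)
E
```

```text
t 2.4 tcp [ 0.5467 -0.1939  0.4   ] yaw 1.526 zdir [-0.001  0.001 -1.   ] F [ 0.1  0.7 -1.1] M [ 0.03  0.01 -0.05] gap 0.0 ff 0.0 q [-0.45  0.43  1.68  0.    1.03 -1.98]
[[0, 0, -0.001, 0, 0, 0.029, 0.0], [0, -0.001, 0, 0, 0, 0.029, 0.0], [0.001, 0, -0.001, -0.001, 0.001, 0.029, 0.0], [0, 0, 0, 0, 0, 0, 0.0], [0, 0, 0, -0.025, 0, 0, 0.0]]
[[0, 0, 0, -0.025, 0, 0, 0.0], [0, 0, 0, -0.025, 0, 0, 0.0], [0, 0, 0, -0.025, -0.001, 0, 0.0], [0, 0, 0, 0, 0, 0, 0.0]]
```

Call:
apply_moves([
  [0,0,0,0,0,0.029,0],
  [0,0,0,0,0,0.029,0],
  [0,0,0,0,0,0.029,0],
  [0,0,0,-0.02,0,0,0],
  [0,0,0,-0.02,0,0,0],
])

```text
clock: 2.9
eef_pos: [0.587, -0.1934, 0.313]
eef_rot: [-0.065, -3.139, -0.002]
wrist_force: [0.1, 0.1, 0.0]
finger_gap: 0.001
finger_force: 0.0
```

Call:
apply_moves([
  [0,0,0,-0.02,0,0,0],
  [0,0,0,-0.02,0,0,0],
  [0,0,0,-0.02,0,0,0],
  [0,0,0,0,0,0,0],
  [0,0,0,0,0,0,0],
])

```text
clock: 3.4
eef_pos: [0.6465, -0.1961, 0.3134]
eef_rot: [-0.065, -3.14, -0.001]
wrist_force: [-1.1, 0.1, -0.6]
finger_gap: 0.0
finger_force: 0.0
```

```bash
python3 - <<'E'
from h import *
here(); snap("side","s1",(250,60,130,125),4.6)
E
```

```text
t 3.4 tcp [ 0.6465 -0.1961  0.3134] yaw 1.529 zdir [-0.001  0.001 -1.   ] F [-1.1  0.1 -0.6] M [-0.04 -0.03  0.01] gap 0.0 ff 0.0 q [-0.39  0.65  1.51  0.    0.97 -1.92]
```

View pics/s1.png

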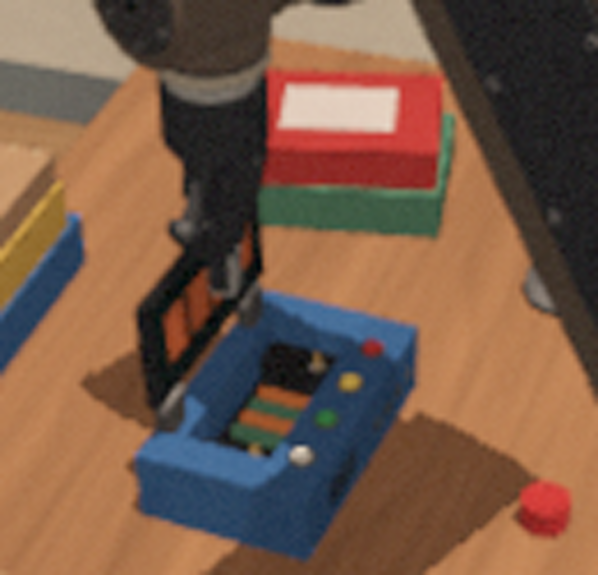

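The near upper corner of the display is at crop (148,305), its foot is near (165,405), and the finger rests on the screen face. The display is close to open. I'll estimate its angle from the corner.

```bash
python3 - <<'E'
from h import *
for th in np.arange(1.5,2.1,.1):
    o=[]
    for f in(.005,-.005):
        e=put(BAY,.086,[.05-.094*np.cos(th)-f*np.sin(th),.095,.094*np.sin(th)-f*np.cos(th)])
        o.append(((proj("side",e)[0]-[250,60])*4.6).round().tolist())
    z=.1404; s=(z-.086+.005*np.cos(th))/np.sin(th); x=.05-s*np.cos(th)-.005*np.sin(th)
    print(round(th,2),o,"face x at tip",round(x,4))
d=arm.state()["eef_pos"]-np.r_[BAY[:2],0]; c,s=np.cos(BAY[2]),np.sin(BAY[2]); print("tcp bay x",d[0]*c+d[1]*s)
E
```

```text
1.5 [[161.0, 318.0], [148.0, 314.0]] face x at tip 0.0411
1.6 [[149.0, 314.0], [136.0, 311.0]] face x at tip 0.0466
1.7 [[137.0, 311.0], [124.0, 310.0]] face x at tip 0.052
1.8 [[125.0, 310.0], [113.0, 309.0]] face x at tip 0.0576
1.9 [[113.0, 309.0], [102.0, 310.0]] face x at tip 0.0633
2.0 [[102.0, 310.0], [91.0, 312.0]] face x at tip 0.0694
2.1 [[92.0, 312.0], [82.0, 315.0]] face x at tip 0.076
tcp bay x 0.03392032362324158
```

Call:
apply_moves([
  [0,0,0,-0.007,0,0,0],
  [0,0,0,-0.006,0,0,0],
  [0,0,0,-0.006,0,0,0],
  [0,0,0,0,0,0,0],
  [0,0,0,0,0,0,0],
])

```text
clock: 3.95
eef_pos: [0.666, -0.1983, 0.3137]
eef_rot: [0.067, 3.14, -0.0]
wrist_force: [-0.6, -0.2, -0.7]
finger_gap: 0.005
finger_force: 0.0
```

```bash
python3 - <<'E'
from h import *
here(); snap("side","s2",(250,60,130,125),4.6)
E
```

```text
t 3.95 tcp [ 0.666  -0.1983  0.3137] yaw 1.528 zdir [ 0.001 -0.    -1.   ] F [-0.6 -0.2 -0.7] M [-0.01  0.01 -0.05] gap 0.005 ff 0.0 q [-0.38  0.68  1.46  0.    1.   -1.91]
```

View pics/s2.png

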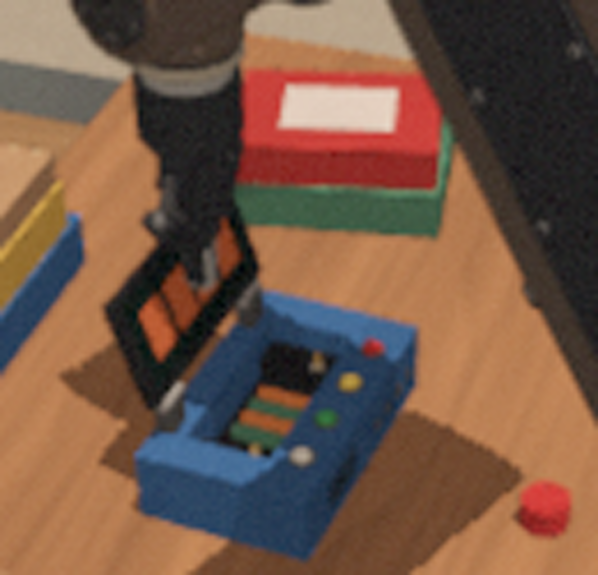

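The near corner is now at crop (105-110,308). The model predicts (102-113,309) at 1.90 rad, so the display stands at about 1.91 rad. I'll back off and go to the cover.

```bash
python3 - <<'E'
from h import *
print(arm.tcp_to_tips, [a for a in dir(arm) if a[0]!="_"])
y=CV[2]+np.pi/2; g=put(CV,0,[-.050,0,0])[0]; print(g)
plan([(bay(-.04,0,.33),BAY[2]+np.pi/2,0),(bay(-.07,.08,.38),y,60),((g[0],g[1],.36),y,100),((g[0],g[1],.26),y,100)])
E
```

```text
0.1734 ['IKError', 'camera', 'camera_info', 'finish_job', 'state', 'tcp_to_tips']
[0.57851692 0.18295787 0.        ]
[[0, 0, 0, 0.047, 0, -0.008, 0.0], [0, 0.001, 0, 0.047, 0, -0.008, 0.0], [0, 0, 0.081, 0.01, 0.027, -0.017, 60], [0, 0, 0.081, 0.012, 0.026, -0.017, 60], [0, 0, 0.08, 0.014, 0.024, -0.016, 60]]
[[0, 0, 0, 0.007, 0.042, 0.003, 100], [0, 0, 0, 0.007, 0.042, 0.003, 100], [0, 0, 0, 0.008, 0.042, 0.003, 100], [0, 0, 0, 0.007, 0.042, 0.003, 100], [0, 0, 0, 0.008, 0.042, 0.003, 100]]
[[0, 0, 0, 0.007, 0.042, 0.002, 100], [0, 0, 0, 0.008, 0.042, 0.003, 100], [0, 0, 0, 0, 0, 0.033, 100], [0, 0, 0, 0, 0, 0.033, 100], [0, 0, 0, 0, 0, 0.034, 100]]
```

Call:
apply_moves([
  [0,0,0,0.047,0,-0.008,0],
  [0,0,0,0.047,0,-0.008,0],
  [0,0,0.081,0.01,0.027,-0.017,60],
  [0,0,0.081,0.012,0.026,-0.017,60],
  [0,0,0.08,0.014,0.024,-0.016,60],
])

```text
clock: 4.5
eef_pos: [0.5448, -0.1126, 0.3808]
eef_rot: [0.452, 3.108, -0.0]
wrist_force: [0.0, 0.3, 0.7]
finger_gap: 0.507
finger_force: 0.0
```

Call:
apply_moves([
  [0,0,0,0.007,0.042,0.003,100],
  [0,0,0,0.007,0.042,0.003,100],
  [0,0,0,0.008,0.042,0.003,100],
  [0,0,0,0.007,0.042,0.003,100],
  [0,0,0,0.008,0.042,0.003,100],
])

```text
clock: 5.0
eef_pos: [0.569, 0.1003, 0.3651]
eef_rot: [0.446, 3.108, 0.001]
wrist_force: [2.0, -0.7, -0.0]
finger_gap: 1.001
finger_force: 0.0
```

Call:
apply_moves([
  [0,0,0,0.007,0.042,0.002,100],
  [0,0,0,0.008,0.042,0.003,100],
  [0,0,0,0,0,0.033,100],
  [0,0,0,0,0,0.033,100],
  [0,0,0,0,0,0.034,100],
])

```text
clock: 5.5
eef_pos: [0.578, 0.184, 0.2591]
eef_rot: [0.444, 3.108, 0.001]
wrist_force: [1.1, -0.2, -0.2]
finger_gap: 0.999
finger_force: 0.0
```

```bash
python3 - <<'E'
from h import *
snap("side","s3",(200,130,150,140),4.2)
here(); y=CV[2]+np.pi/2; g=put(CV,0,[-.050,0,0])[0]
plan([((g[0],g[1],.216),y,100)],.02)
E
```

```text
t 5.55 tcp [0.577  0.1835 0.2538] yaw 1.286 zdir [-0.005 -0.001 -1.   ] F [-2.8 -0.8 -5.1] M [-0.07  0.08 -0.04] gap 1.002 ff 0.0 q [ 0.2   0.65  1.74  0.    0.76 -1.09]
[[-0.001, -0.002, 0, -0.001, 0, 0.019, 100], [-0.002, -0.003, 0.001, -0.001, 0, 0.019, 100]]
```

View pics/s3.png

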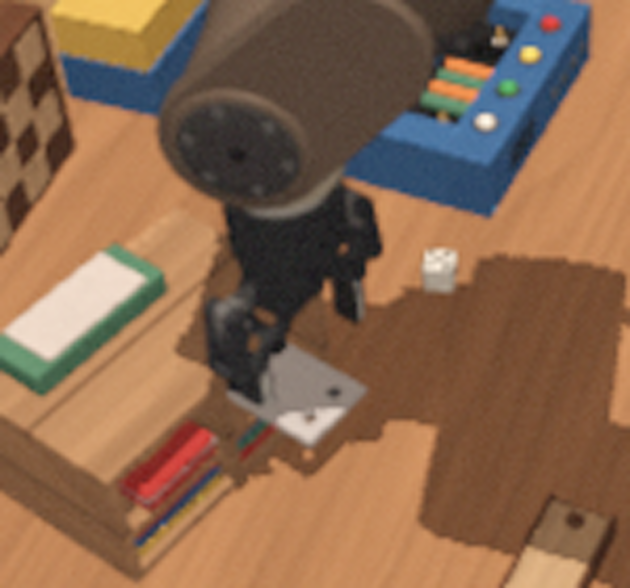

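The fingers straddle the plate, at crop (245,385) and (350,305), with the plate end tip at (310,443). I let the arm settle, then go down.

Call:
apply_moves([
  [0,0,0,0,0,0,100],
  [0,0,0,0,0,0,100],
])

```text
clock: 5.75
eef_pos: [0.5787, 0.1835, 0.2612]
eef_rot: [0.446, 3.108, 0.001]
wrist_force: [-0.2, 0.4, -0.7]
finger_gap: 1.0
finger_force: 0.0
```

```bash
python3 - <<'E'
from h import *
here(); y=CV[2]+np.pi/2; g=put(CV,0,[-.050,0,0])[0]
plan([((g[0],g[1],.2165),y,100)],.02)
for s in(1,-1):
  for z in(.1,.056): print(s,z,((proj("side",put(CV,z,[-.05,s*.03,0]))[0]-[200,130])*4.2).round())
E
```

```text
t 5.75 tcp [0.5787 0.1835 0.2612] yaw 1.286 zdir [ 0.002  0.    -1.   ] F [-0.2  0.4 -0.7] M [ 0.    0.   -0.03] gap 1.0 ff 0.0 q [ 0.2   0.64  1.74  0.    0.77 -1.09]
[[0, 0.001, 0, 0, 0, 0.015, 100], [0, 0, 0, 0, 0, 0.015, 100], [0.001, 0.001, 0, 0, -0.001, 0.015, 100]]
1 0.1 [277. 384.]
1 0.056 [284. 427.]
-1 0.1 [334. 330.]
-1 0.056 [340. 372.]
```

Call:
apply_moves([
  [0,0,0,0,0,0.015,100],
  [0,0,0,0,0,0.015,100],
  [0,0,0,0,0,0.014,100],
  [0,0,0,0,0,0,100],
  [0,0,0,0,0,0,78],
])

```text
clock: 6.25
eef_pos: [0.5783, 0.1836, 0.2157]
eef_rot: [-0.446, -3.11, 0.0]
wrist_force: [-0.1, -0.0, 0.4]
finger_gap: 0.853
finger_force: 0.0
```

Call:
apply_moves([
  [0,0,0,0,0,0,72],
  [0,0,0,0,0,0,68],
  [0,0,0,0,0,0,64],
  [0,0,0,0,0,0,60],
  [0,0,0,0,0,0,50],
])

```text
clock: 6.75
eef_pos: [0.5783, 0.1836, 0.2166]
eef_rot: [0.446, 3.109, 0.001]
wrist_force: [-1.8, -0.4, 5.5]
finger_gap: 0.679
finger_force: 63.0
```

Call:
apply_moves([
  [0,0,0,0,0,0,30],
  [0,0,0,0,0,0,30],
  [0,0,0,0,0,0,30],
])

```text
clock: 7.05
eef_pos: [0.5783, 0.1836, 0.2166]
eef_rot: [0.446, 3.109, 0.001]
wrist_force: [-1.1, -0.1, 6.2]
finger_gap: 0.677
finger_force: 63.0
```

```bash
python3 - <<'E'
from h import *
here()
E
```

```text
t 7.05 tcp [0.5783 0.1836 0.2166] yaw 1.286 zdir [ 0.001  0.    -1.   ] F [-1.1 -0.1  6.2] M [-0.1   0.14 -0.07] gap 0.677 ff 63.0 q [ 0.2   0.7   1.76  0.    0.68 -1.09]
```

Call:
apply_moves([
  [0,0,0,0,0,-0.001,30],
  [0,0,0,0.01,0,-0.001,30],
  [0,0,0,0.015,0,0,30],
  [0,0,0,0.015,0,0,30],
  [0,0,0,0,0,0,30],
])

```text
clock: 7.55
eef_pos: [0.5379, 0.1954, 0.2176]
eef_rot: [-0.444, -3.108, 0.001]
wrist_force: [0.5, -0.1, -1.6]
finger_gap: 0.679
finger_force: 64.3
```

```bash
python3 - <<'E'
from h import *
here()
E
```

```text
t 7.55 tcp [0.5379 0.1954 0.2176] yaw 1.287 zdir [-0.002 -0.    -1.   ] F [ 0.5 -0.1 -1.6] M [ 0.02  0.05 -0.01] gap 0.679 ff 64.3 q [ 0.23  0.67  1.85  0.    0.63 -1.05]
```

Call:
apply_moves([
  [0,0,0,0.018,0,0,30],
  [0,0,0,0.018,0,0,30],
  [0,0,0,0.018,0,0,30],
  [0,0,0,0.018,0,0,30],
  [0,0,0,0.016,0,0,30],
])

```text
clock: 8.05
eef_pos: [0.4546, 0.2197, 0.2177]
eef_rot: [-0.446, -3.11, -0.0]
wrist_force: [1.5, -0.8, -1.8]
finger_gap: 0.676
finger_force: 64.3
```

Call:
apply_moves([
  [0,0,0,0,0,0,30],
  [0,0,0,0,0,0,30],
])

```text
clock: 8.25
eef_pos: [0.4557, 0.2197, 0.2178]
eef_rot: [0.445, 3.109, 0.001]
wrist_force: [1.2, 0.1, -2.2]
finger_gap: 0.673
finger_force: 64.3
```

```bash
python3 - <<'E'
from h import *
here(); y=CV[2]+np.pi/2; snap("side","s4",(200,150,150,140),4.2); snap("top","t4",(230,80,230,170),3.4)
plan([((.457,.149,.21),y,30),((.457,.149,.173),y,30)],.02)
E
```

```text
t 8.25 tcp [0.4557 0.2197 0.2178] yaw 1.286 zdir [ 0.001  0.    -1.   ] F [ 1.2  0.1 -2.2] M [ 0.05  0.05 -0.06] gap 0.673 ff 64.3 q [ 0.32  0.61  2.02  0.    0.52 -0.97]
[[0, 0, 0, -0.005, -0.017, 0.002, 30], [0, 0, 0, -0.005, -0.017, 0.002, 30], [0, 0, 0, -0.005, -0.017, 0.002, 30], [0.001, 0.001, 0, -0.006, -0.016, 0.002, 30], [0, 0, 0, 0, 0, 0.018, 30]]
[[0, 0, 0, 0, 0, 0.019, 30]]
```

View pics/s4.png

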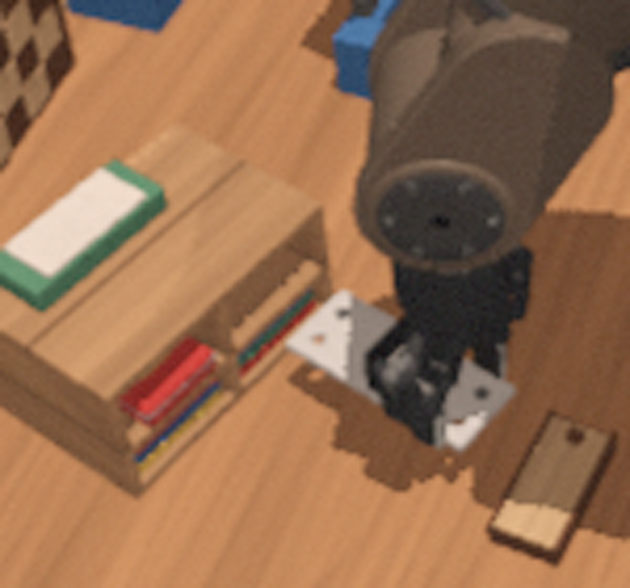

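The cover is fully out of the rack and level, with its far end at crop (345,300) and near end at (460,445). The real hole on the +y side shows wood through it at (318,338). I move to the bare spot and lower it.

Call:
apply_moves([
  [0,0,0,-0.005,-0.017,0,30],
  [0,0,0,-0.005,-0.017,0.005,30],
  [0,0,0,-0.005,-0.017,0.01,30],
  [0,0,0,-0.006,-0.016,0.01,30],
  [0,0,0,0,0,0.015,30],
])

```text
clock: 8.85
eef_pos: [0.4576, 0.1476, 0.1776]
eef_rot: [0.449, 3.108, 0.001]
wrist_force: [0.8, 1.1, -2.3]
finger_gap: 0.677
finger_force: 64.4
```

Call:
apply_moves([
  [0,0,0,0,0,0.005,30],
  [0,0,0,0,0,0.003,30],
  [0,0,0,0,0,0,30],
])

```text
clock: 9.15
eef_pos: [0.4569, 0.1495, 0.1696]
eef_rot: [-0.445, -3.11, -0.0]
wrist_force: [0.4, -1.1, -1.1]
finger_gap: 0.677
finger_force: 64.7
```

Call:
apply_moves([
  [0,0,0,0,0,0.002,30],
  [0,0,0,0,0,0,30],
])

```text
clock: 9.35
eef_pos: [0.4567, 0.1496, 0.169]
eef_rot: [0.445, 3.108, 0.001]
wrist_force: [-2.2, -0.5, 13.6]
finger_gap: 0.676
finger_force: 72.7
```

```bash
python3 - <<'E'
from h import *
here()
E
```

```text
t 9.35 tcp [0.4567 0.1496 0.169 ] yaw 1.287 zdir [ 0.002  0.    -1.   ] F [-2.2 -0.5 13.6] M [-0.27  0.48 -0.05] gap 0.676 ff 72.7 q [ 0.18  0.69  2.1   0.    0.36 -1.11]
```

Call:
apply_moves([
  [0,0,0,0,0,0.001,30],
  [0,0,0,0,0,0,30],
])

```text
clock: 9.55
eef_pos: [0.4566, 0.1496, 0.1689]
eef_rot: [0.445, 3.108, 0.001]
wrist_force: [-5.8, -2.6, 28.9]
finger_gap: 0.679
finger_force: 81.8
```

```bash
python3 - <<'E'
from h import *
here()
E
```

```text
t 9.55 tcp [0.4566 0.1496 0.1689] yaw 1.287 zdir [ 0.002  0.    -1.   ] F [-5.8 -2.6 28.9] M [-0.56  1.05 -0.04] gap 0.679 ff 81.8 q [ 0.18  0.69  2.1   0.    0.36 -1.11]
```

Call:
apply_moves([
  [0,0,0,0,0,-0.002,30],
  [0,0,0,0,0,0,64],
  [0,0,0,0,0,0,66],
  [0,0,0,0,0,0,67],
  [0,0,0,0,0,0,67],
])

```text
clock: 10.05
eef_pos: [0.4568, 0.1495, 0.169]
eef_rot: [0.445, 3.109, 0.001]
wrist_force: [-1.4, 1.4, 7.7]
finger_gap: 0.677
finger_force: 69.9
```

Call:
apply_moves([
  [0,0,0,0,0,0,67.5],
  [0,0,0,0,0,0,67.8],
  [0,0,0,0,0,0,68],
  [0,0,0,0,0,0,68.3],
  [0,0,0,0,0,0,68.6],
])

```text
clock: 10.55
eef_pos: [0.4568, 0.1495, 0.1688]
eef_rot: [0.446, 3.109, 0.0]
wrist_force: [0.7, 2.6, 3.7]
finger_gap: 0.688
finger_force: 44.0
```

Call:
apply_moves([
  [0,0,0,0,0,0,69],
  [0,0,0,0,0,0,69.5],
  [0,0,0,0,0,0,70],
  [0,0,0,0,0,0,71],
  [0,0,0,0,0,0,73],
])

```text
clock: 11.05
eef_pos: [0.4566, 0.1493, 0.1686]
eef_rot: [-0.446, -3.109, 0.0]
wrist_force: [-0.5, 0.1, -0.2]
finger_gap: 0.733
finger_force: 0.0
```

```bash
python3 - <<'E'
from h import *
here()
E
```

```text
t 11.05 tcp [0.4566 0.1493 0.1686] yaw 1.286 zdir [-0.  0. -1.] F [-0.5  0.1 -0.2] M [ 0.01 -0.01 -0.  ] gap 0.733 ff 0.0 q [ 0.18  0.69  2.1   0.    0.36 -1.11]
```

```bash
python3 - <<'E'
from h import *
y=1.286
plan([((.457,.149,.25),y,95),((.48,.05,.36),y-.7,95),((.50,-.04,.36),y-1.571,95)])
E
```

```text
[[0, 0, 0, 0, 0, -0.041, 95], [0, 0, 0, 0, 0, -0.04, 95], [0, 0, 0.14, -0.01, -0.018, -0.022, 95], [0, 0, 0.14, -0.012, -0.016, -0.022, 95], [0, 0, 0.14, -0.015, -0.014, -0.022, 95]]
[[0, 0, 0.14, -0.016, -0.012, -0.022, 95], [0, 0, 0.14, -0.018, -0.01, -0.022, 95], [0, 0, 0.124, -0.012, -0.005, 0, 95], [0, 0, 0.124, -0.013, -0.003, 0, 95], [0, 0, 0.125, -0.013, -0.001, 0, 95]]
[[0, 0, 0.124, -0.013, 0, 0, 95], [0, 0, 0.125, -0.013, 0.002, 0, 95], [0, 0, 0.124, -0.013, 0.003, 0, 95], [0, 0, 0.125, -0.013, 0.005, 0, 95]]
```

Call:
apply_moves([
  [0,0,0,0,0,0,90],
  [0,0,0,0,0,-0.04,95],
  [0,0,0,0,0,-0.04,95],
  [0,0,0.14,-0.01,-0.018,-0.022,95],
  [0,0,0.14,-0.012,-0.016,-0.022,95],
])

```text
clock: 11.55
eef_pos: [0.4654, 0.1095, 0.2941]
eef_rot: [0.882, 3.014, 0.001]
wrist_force: [0.0, -0.0, 0.4]
finger_gap: 0.951
finger_force: 0.0
```

Call:
apply_moves([
  [0,0,0.14,-0.015,-0.014,-0.022,95],
  [0,0,0.14,-0.016,-0.012,-0.022,95],
  [0,0,0.14,-0.018,-0.01,-0.022,95],
  [0,0,0.124,-0.012,-0.005,0,95],
  [0,0,0.124,-0.013,-0.003,0,95],
])

```text
clock: 12.05
eef_pos: [0.4851, 0.0238, 0.3594]
eef_rot: [1.823, 2.557, 0.001]
wrist_force: [-0.4, 0.8, 0.4]
finger_gap: 0.949
finger_force: 0.0
```

Call:
apply_moves([
  [0,0,0.125,-0.013,-0.001,0,95],
  [0,0,0.124,-0.013,0,0,95],
  [0,0,0.125,-0.013,0.002,0,95],
  [0,0,0.124,-0.013,0.003,0,95],
  [0,0,0.125,-0.013,0.005,0,95],
])

```text
clock: 12.55
eef_pos: [0.4998, -0.0408, 0.3586]
eef_rot: [-2.519, -1.877, 0.0]
wrist_force: [1.1, -0.3, -0.3]
finger_gap: 0.952
finger_force: 0.0
```

```bash
python3 - <<'E'
from h import *
here()
snap("side","s5"); snap("top","t5")
a=cv2.imread("pics/side5.png") if 0 else cv2.imread("pics/s5.png")[190:290,250:380]; b=cv2.imread("pics/t5.png")[140:240,240:370]
cv2.imwrite("pics/c5.png",np.vstack([cv2.resize(a,None,fx=3,fy=3,interpolation=cv2.INTER_CUBIC),cv2.resize(b,None,fx=3,fy=3,interpolation=cv2.INTER_CUBIC)]))
E
```

```text
t 12.55 tcp [ 0.4998 -0.0408  0.3586] yaw -0.29 zdir [-0.  0. -1.] F [ 1.1 -0.3 -0.3] M [ 0.02  0.07 -0.04] gap 0.952 ff 0.0 q [-0.21  0.38  1.91  0.    0.86  0.08]
```

View pics/c5.png

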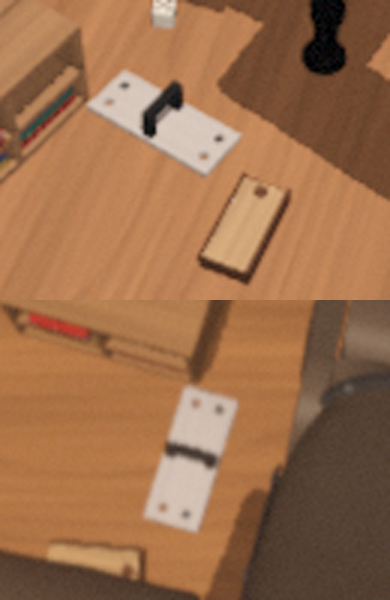

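The cover lies flat on the ledge, handle up. Its real holes, on the +y side, show wood at side crop (109,102) and (203,156), and at top crop (195,104) and (163,208). Next I fit its pose.

```bash
python3 - <<'E'
from h import *
S=lambda u,v:np.array([u/3+250,v/3+190]); T=lambda u,v:np.array([u/3+240,(v-300)/3+140])
z=.006
o=[]
for n,f,L in(("side",S,[(127,70,1,-1),(87,103,1,1),(208,173,-1,1),(241,134,-1,-1)]),("top",T,[(187,386,1,1),(238,401,1,-1),(196,531,-1,-1),(145,517,-1,1)])):
    o+=[(n,[.075*a,.03*b,z],f(u,v)) for u,v,a,b in L]
o+=[("side",[.06,.013,z],S(109,102)),("side",[-.06,.013,z],S(203,156)),("top",[.06,.013,z],T(195,404)),("top",[-.06,.013,z],T(163,508))]
fit([q for q in o if q[0]=="side"],0,[.5,.13,-.28]);fit([q for q in o if q[0]=="top"],0,[.5,.13,-.28])
c=fit(o,0,[.5,.13,-.28])
# base unit cross-check of cover vs grasp: expected mid from gripper
print(put([.4567,.1495,-.285],0,[.05,0,0]))
plan([((c[0],c[1],.30),c[2],80),((c[0],c[1],.22),c[2],70)])
E
```

```text
[ 0.5052  0.1336 -0.2956] [[-0.7, -0.3], [0.3, 0.6], [-0.7, 0.3], [0.3, 0.1], [0.3, -0.4], [0.3, -0.2]]
[ 0.5044  0.1341 -0.2898] [[-0.5, 0.1], [-0.0, 0.2], [0.4, 0.4], [-0.4, -0.2], [0.4, -0.2], [0.1, -0.1]]
[ 0.5048  0.1339 -0.2922] [[-0.7, -0.2], [0.3, 0.7], [-0.5, 0.3], [0.4, 0.2], [-0.4, -0.1], [0.1, 0.1], [0.4, 0.3], [-0.4, -0.4], [0.3, -0.2], [0.5, -0.2], [0.5, -0.3], [0.1, -0.3]]
[[0.50468308 0.13544213 0.        ]]
[[0, 0, 0.001, 0.042, -0.011, 0.015, 80], [0, 0, 0.001, 0.042, -0.011, 0.015, 80], [0, 0, 0.001, 0.043, -0.012, 0.014, 80], [0, 0, 0.001, 0.042, -0.011, 0.015, 80], [0, 0, 0, 0, 0, 0.04, 70]]
[[0, 0, 0, 0, 0, 0.04, 70]]
```

Call:
apply_moves([
  [0,0,0,0.042,-0.011,0.015,80],
  [0,0,0,0.042,-0.011,0.015,80],
  [0,0,0,0.043,-0.012,0.014,80],
  [0,0,0,0.042,-0.011,0.015,80],
  [0,0,0,0,0,0.04,60],
])

```text
clock: 13.15
eef_pos: [0.5041, 0.1392, 0.261]
eef_rot: [2.504, 1.893, 0.008]
wrist_force: [0.5, -0.8, -0.9]
finger_gap: 0.649
finger_force: 0.0
```

Call:
apply_moves([
  [0,0,0,0,0,0.035,60],
  [0,0,0,0,0,0,60],
  [0,0,0,0,0,0,60],
])

```text
clock: 13.45
eef_pos: [0.5042, 0.1348, 0.2251]
eef_rot: [-2.512, -1.886, 0.001]
wrist_force: [0.0, -0.3, -0.1]
finger_gap: 0.602
finger_force: 0.0
```

```bash
python3 - <<'E'
from h import *
here(); plan([((.5048,.1345,.190),-.292,60)],.02)
E
```

```text
t 13.45 tcp [0.5042 0.1348 0.2251] yaw -0.283 zdir [-0.001 -0.    -1.   ] F [ 0.  -0.3 -0.1] M [ 0.01 -0.   -0.  ] gap 0.602 ff 0.0 q [0.13 0.61 1.97 0.   0.56 0.42]
[[-0.001, 0, 0.005, 0, 0, 0.018, 60], [0, 0, 0.004, 0, 0.001, 0.017, 60]]
```

Call:
apply_moves([
  [0,0,0.005,0,0,0.018,60],
  [0,0,0.004,0,0.001,0.017,50],
  [0,0,0,0,0,0,40],
  [0,0,0,0,0,0,30],
  [0,0,0,0,0,0,24],
])

```text
clock: 13.95
eef_pos: [0.5055, 0.1342, 0.1913]
eef_rot: [2.522, 1.872, 0.003]
wrist_force: [1.1, 0.0, 0.2]
finger_gap: 0.242
finger_force: 0.0
```

Call:
apply_moves([
  [0,0,0,0,0,0,18],
  [0,0,0,0,0,0,14],
  [0,0,0,0,0,0,8],
  [0,0,0,0,0,0,0],
  [0,0,0,0,0,0,0],
])

```text
clock: 14.45
eef_pos: [0.5054, 0.1343, 0.1907]
eef_rot: [2.522, 1.872, 0.003]
wrist_force: [0.7, -0.6, 9.7]
finger_gap: 0.126
finger_force: 58.7
```

```bash
python3 - <<'E'
from h import *
here()
E
```

```text
t 14.45 tcp [0.5054 0.1343 0.1907] yaw -0.294 zdir [ 0.002  0.    -1.   ] F [ 0.7 -0.6  9.7] M [-0.16  0.05 -0.01] gap 0.126 ff 58.7 q [0.13 0.67 1.98 0.   0.48 0.43]
```

```bash
python3 - <<'E'
from h import *
P=bay(-.085,0,.32)
plan([((.505,.134,.34),-.294,0),((.52,.05,.335),.2,0),((.53,-.08,.33),.95,0),(P,BAY[2]+np.pi/2,0),(P,BAY[2]+np.pi/2,0)],.035)
E
```

```text
[[0, 0, 0, 0, 0, -0.03, 0.0], [0, 0, 0, 0, 0, -0.03, 0.0], [0.001, 0, 0, 0, 0, -0.03, 0.0], [0, 0, 0, 0, 0, -0.03, 0.0], [0.001, -0.001, 0, 0, 0, -0.029, 0.0]]
[[0, 0, -0.123, -0.019, 0.01, 0.001, 0.0], [0, 0, -0.124, -0.02, 0.007, 0.001, 0.0], [0, 0, -0.123, -0.021, 0.005, 0.001, 0.0], [0, 0, -0.124, -0.021, 0.002, 0.002, 0.0], [0, 0, -0.125, -0.022, -0.003, 0.001, 0.0]]
[[0, 0, -0.125, -0.021, -0.005, 0.001, 0.0], [0, 0, -0.125, -0.02, -0.008, 0.001, 0.0], [0, 0, -0.125, -0.019, -0.01, 0.001, 0.0], [0, 0, -0.125, -0.018, -0.013, 0, 0.0], [0, 0, -0.125, -0.015, -0.015, 0.001, 0.0]]
[[0, 0, -0.116, -0.013, -0.019, 0.002, 0.0], [0, 0, -0.115, -0.01, -0.02, 0.002, 0.0], [0, 0, -0.116, -0.008, -0.021, 0.002, 0.0], [0, 0, -0.115, -0.006, -0.022, 0.002, 0.0], [0, 0, -0.116, -0.003, -0.022, 0.002, 0.0]]
[[0, 0, 0, 0, 0, 0, 0.0]]
```

Call:
apply_moves([
  [0,0,0,0,0,-0.004,0],
  [0,0,0,0,0,-0.015,0],
  [0,0,0,0,0,-0.03,0],
  [0,0,0,0,0,-0.035,0],
  [0,0,0,0,0,-0.035,0],
])

```text
clock: 14.95
eef_pos: [0.5048, 0.1342, 0.3099]
eef_rot: [-2.522, -1.872, 0.002]
wrist_force: [-0.1, -0.1, -1.7]
finger_gap: 0.125
finger_force: 58.8
```

Call:
apply_moves([
  [0,0,0,0,0,-0.03,0],
  [0,0,-0.06,-0.01,0.005,0,0],
  [0,0,-0.1,-0.019,0.01,0.001,0],
  [0,0,-0.11,-0.02,0.007,0.001,0],
  [0,0,-0.11,-0.021,0.005,0.001,0],
])

```text
clock: 15.45
eef_pos: [0.5209, 0.0599, 0.3358]
eef_rot: [-2.118, -2.32, 0.0]
wrist_force: [1.3, 0.2, -1.9]
finger_gap: 0.127
finger_force: 58.8
```

```bash
python3 - <<'E'
from h import *
here(); P=bay(-.085,0,.32)
plan([((.53,-.06,.33),.95,0),(P,BAY[2]+np.pi/2,0)],.035)
E
```

```text
t 15.45 tcp [0.5209 0.0599 0.3358] yaw 0.091 zdir [-0.  0. -1.] F [ 1.3  0.2 -1.9] M [0.03 0.01 0.04] gap 0.127 ff 58.8 q [-0.01  0.44  1.88  0.    0.82 -0.1 ]
[[0, 0, -0.123, -0.017, 0, 0.001, 0.0], [0, 0, -0.123, -0.017, -0.002, 0.001, 0.0], [0, 0, -0.123, -0.017, -0.005, 0.001, 0.0], [0, 0, -0.123, -0.016, -0.006, 0.001, 0.0], [0, 0, -0.122, -0.015, -0.009, 0.001, 0.0]]
[[0, 0, -0.123, -0.014, -0.01, 0, 0.0], [0, 0, -0.122, -0.012, -0.012, 0.001, 0.0], [0, 0, -0.116, -0.015, -0.022, 0.002, 0.0], [0, 0, -0.115, -0.012, -0.023, 0.002, 0.0], [0, 0, -0.116, -0.01, -0.025, 0.002, 0.0]]
[[0, 0, -0.115, -0.007, -0.025, 0.002, 0.0], [0, 0, -0.116, -0.003, -0.027, 0.002, 0.0]]
```

Call:
apply_moves([
  [0,0,-0.123,-0.017,0,0.001,0],
  [0,0,-0.123,-0.017,-0.002,0.001,0],
  [0,0,-0.123,-0.017,-0.005,0.001,0],
  [0,0,-0.123,-0.016,-0.006,0.001,0],
  [0,0,-0.122,-0.015,-0.009,0.001,0],
])

```text
clock: 15.95
eef_pos: [0.5271, -0.0262, 0.3307]
eef_rot: [-1.317, -2.851, 0.0]
wrist_force: [0.2, -0.1, -0.6]
finger_gap: 0.125
finger_force: 58.8
```

Call:
apply_moves([
  [0,0,-0.123,-0.014,-0.01,0,0],
  [0,0,-0.122,-0.012,-0.012,0.001,0],
  [0,0,-0.116,-0.015,-0.022,0.002,0],
  [0,0,-0.115,-0.012,-0.023,0.002,0],
  [0,0,-0.116,-0.01,-0.025,0.002,0],
])

```text
clock: 16.45
eef_pos: [0.5271, -0.14, 0.3236]
eef_rot: [-0.428, -3.112, -0.001]
wrist_force: [-0.1, 0.7, -1.9]
finger_gap: 0.127
finger_force: 58.8
```

Call:
apply_moves([
  [0,0,-0.115,-0.007,-0.025,0.002,0],
  [0,0,-0.116,-0.003,-0.027,0.002,0],
  [0,0,0,0,0,0,0],
  [0,0,0,0,0,0,0],
])

```text
clock: 16.85
eef_pos: [0.5255, -0.1924, 0.3195]
eef_rot: [-0.08, -3.14, -0.001]
wrist_force: [0.3, 0.7, -1.6]
finger_gap: 0.127
finger_force: 58.9
```

```bash
python3 - <<'E'
from h import *
here(); snap("side","s6"); snap("top","t6")
t=cv2.imread("pics/t6.png"); s=cv2.imread("pics/s6.png"); s5=cv2.imread("pics/s5.png"); t0=cv2.imread("pics/top0.png")
up=lambda a,u,v:cv2.resize(a[v:v+75,u:u+100],None,fx=4,fy=4,interpolation=cv2.INTER_CUBIC)
cv2.imwrite("pics/c6.png",np.vstack([np.hstack([up(s,270,110),up(t,360,130)]),np.hstack([up(s5,270,110),up(t0,360,130)])]))
E
```

```text
t 16.85 tcp [ 0.5255 -0.1924  0.3195] yaw 1.52 zdir [-0.001  0.001 -1.   ] F [ 0.3  0.7 -1.6] M [-0.04 -0.02 -0.01] gap 0.127 ff 58.9 q [-0.47  0.5   1.81  0.    0.83 -1.99]
```

View pics/c6.png

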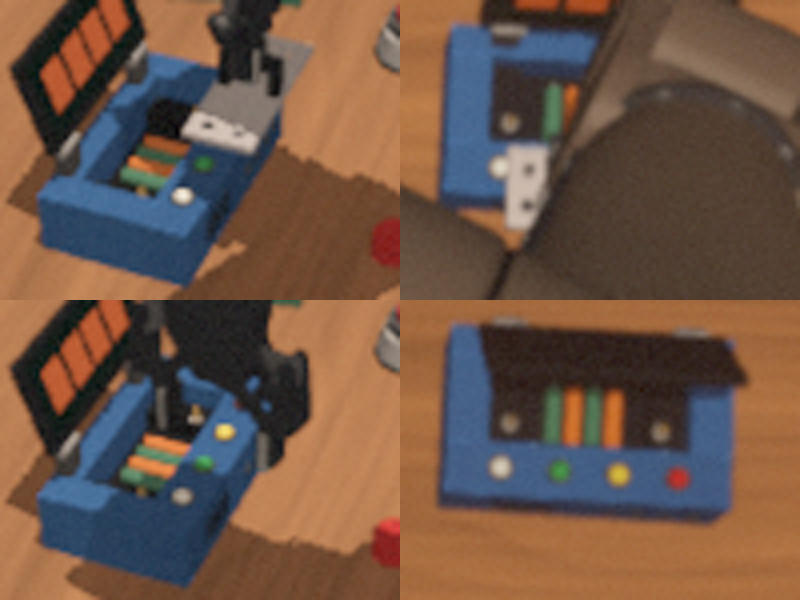

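In the composite the cover's end shows in the top panel with corners at (510,147) and (506,225) and holes at (529,170) and (527,206). The pins are at (510,424) and (661,432) in the lower top panel, and at (196,412) and (143,490) in the lower side panel. The display stands open. I compute the offset.

```bash
python3 - <<'E'
from h import *
q=lambda u,v:np.array([270+u/4,110+v/4]) if u<400 else np.array([360+(u-400)/4,130+v/4])
Q=lambda u,v:q(u,v-300)
s=arm.state(); p=s["eef_pos"]; z=p[2]-.1907
for yaw in(1.52,):
    C=[p[0],p[1],yaw]
    for n,l,px in(("top",[.06,-.013,.006],q(529,170)),("top",[.06,.013,.006],q(527,206)),("top",[.075,-.03,.006],q(510,147)),("top",[.075,.03,.006],q(506,225)),("side",[.06,-.013,.006],q(209,126)),("side",[.06,.013,.006],q(233,132)),("side",[.075,-.03,.006],q(184,136))):
        w=put(C,z,l)[0]; r=least_squares(lambda a:proj(n,[a[0],a[1],w[2]])[0]-px,w[:2]).x-w[:2]; print("cover seen-predicted mm",n,l,(r*1000).round(1))
A=[("top",[-.013,.06,.01],Q(510,424)),("top",[-.013,-.06,.01],Q(661,432)),("side",[-.013,-.06,.008],Q(196,411)),("side",[-.013,.06,.008],Q(143,490))]
for n,l,px in A:
    w=put(BAY,.038,l)[0]; r=least_squares(lambda a:proj(n,[a[0],a[1],w[2]])[0]-px,w[:2]).x-w[:2]; print("pin seen-BAY mm",n,l,(r*1000).round(1))
fit(A+[("top",[-.078,.112,-.038],Q(440,506)),("top",[-.078,-.112,-.038],Q(713,520)),("side",[-.078,.112,-.038],Q(187,586)),("side",[.06,.112,-.038],Q(42,546)),("side",[-.078,.112,.022],Q(190,537)),("side",[.06,.112,.022],Q(40,500))],.038,BAY)
fit(A,.038,BAY)
E
```

```text
cover seen-predicted mm top [0.06, -0.013, 0.006] [-1.5 -0.2]
cover seen-predicted mm top [0.06, 0.013, 0.006] [-2.4  0.6]
cover seen-predicted mm top [0.075, -0.03, 0.006] [-1.9 -0.9]
cover seen-predicted mm top [0.075, 0.03, 0.006] [-0.4  0.3]
cover seen-predicted mm side [0.06, -0.013, 0.006] [-1.6 -0.7]
cover seen-predicted mm side [0.06, 0.013, 0.006] [ 3.4 -0.8]
cover seen-predicted mm side [0.075, -0.03, 0.006] [-4.5  3.7]
pin seen-BAY mm top [-0.013, 0.06, 0.01] [-2.6  2.7]
pin seen-BAY mm top [-0.013, -0.06, 0.01] [-3.9  3.5]
pin seen-BAY mm side [-0.013, -0.06, 0.008] [-0.5  0.1]
pin seen-BAY mm side [-0.013, 0.06, 0.008] [ 1. -2.]
[ 0.6125 -0.1954 -0.0489] [[0.6, -1.0], [0.8, -1.1], [-0.2, 0.1], [-0.2, 0.5], [-0.6, 1.0], [-0.0, 0.9], [0.8, 0.7], [0.4, 0.7], [-0.3, -0.1], [-0.5, -0.9]]
[ 0.6103 -0.1939 -0.053 ] [[0.1, -0.4], [0.4, -0.4], [0.3, 0.5], [0.2, 0.9]]
```

```bash
python3 - <<'E'
from h import *
P=np.array([.612,-.1945,0]); y=np.pi/2-.047
plan([(P+[0,0,.31],y,0),(P+[0,0,.258],y,0)],.03)
E
```

```text
[[0, 0, -0.001, -0.029, 0, 0.003, 0.0], [0, 0, 0, -0.029, 0.001, 0.003, 0.0], [0, 0, -0.001, -0.028, 0, 0.004, 0.0], [0, 0, 0, 0, 0, 0.026, 0.0], [0, 0, 0, 0, 0, 0.026, 0.0]]
```

Call:
apply_moves([
  [0,0,-0.001,-0.029,0,0.003,0],
  [0,0,-0.001,-0.029,0.001,0.003,0],
  [0,0,-0.001,-0.028,0,0.004,0],
  [0,0,0,0,0,0.026,0],
  [0,0,0,0,0,0.026,0],
])

```text
clock: 17.45
eef_pos: [0.6124, -0.1938, 0.2573]
eef_rot: [0.069, 3.14, -0.0]
wrist_force: [0.8, -0.5, -2.2]
finger_gap: 0.123
finger_force: 58.9
```

Call:
apply_moves([
  [0,0,0,0,0,0,0],
  [0,0,0,0,0,0,0],
])

```text
clock: 17.65
eef_pos: [0.612, -0.1946, 0.2581]
eef_rot: [-0.07, -3.14, -0.001]
wrist_force: [0.2, -0.0, -1.1]
finger_gap: 0.122
finger_force: 58.8
```

```bash
python3 - <<'E'
from h import *
here(); P=np.array([.612,-.1945,0]); y=np.pi/2-.047
plan([(P+[0,0,.246],y,0)],.006)
E
```

```text
t 17.65 tcp [ 0.612  -0.1946  0.2581] yaw 1.526 zdir [-0.001  0.    -1.   ] F [ 0.2 -0.  -1.1] M [-0.    0.   -0.04] gap 0.122 ff 58.8 q [-0.41  0.68  1.65  0.    0.82 -1.94]
[[0, 0, 0.001, 0, 0, 0.004, 0.0], [0, 0, 0.001, 0, 0, 0.004, 0.0], [0, -0.001, 0.001, 0, 0, 0.004, 0.0]]
```

Now slowly down, watching the force.

Call:
apply_moves([
  [0,0,0,0,0,0.004,0],
  [0,0,0,0,0,0.004,0],
  [0,0,0,0,0,0.003,0],
  [0,0,0,0,0,0,0],
])

```text
clock: 18.05
eef_pos: [0.6117, -0.1953, 0.2466]
eef_rot: [-0.071, -3.141, -0.0]
wrist_force: [0.5, 0.1, -1.6]
finger_gap: 0.128
finger_force: 58.9
```

Call:
apply_moves([
  [0,0,0,0,0,0.002,0],
  [0,0,0,0,0,0.001,0],
  [0,0,0,0,0,0,0],
])

```text
clock: 18.35
eef_pos: [0.6117, -0.1953, 0.2436]
eef_rot: [-0.07, -3.141, -0.0]
wrist_force: [-0.3, -0.2, -1.5]
finger_gap: 0.129
finger_force: 58.9
```

```bash
python3 - <<'E'
from h import *
here()
E
```

```text
t 18.35 tcp [ 0.6117 -0.1953  0.2436] yaw 1.526 zdir [-0.  0. -1.] F [-0.3 -0.2 -1.5] M [0.01 0.04 0.03] gap 0.129 ff 58.9 q [-0.41  0.7   1.65  0.    0.79 -1.94]
```

Call:
apply_moves([
  [0,0,0,0,0,0.001,0],
  [0,0,0,0,0,0.001,0],
  [0,0,0,0,0,0,0],
])

```text
clock: 18.65
eef_pos: [0.6117, -0.1953, 0.2415]
eef_rot: [-0.07, -3.141, -0.0]
wrist_force: [-0.1, -0.6, -2.7]
finger_gap: 0.129
finger_force: 58.9
```

Call:
apply_moves([
  [0,0,0,0,0,0.001,0],
  [0,0,0,0,0,0,0],
])

```text
clock: 18.85
eef_pos: [0.6118, -0.1953, 0.2406]
eef_rot: [-0.07, -3.141, -0.0]
wrist_force: [-0.5, -0.1, -1.7]
finger_gap: 0.13
finger_force: 58.9
```

```bash
python3 - <<'E'
from h import *
here()
E
```

```text
t 18.85 tcp [ 0.6118 -0.1953  0.2406] yaw 1.526 zdir [-0.  0. -1.] F [-0.5 -0.1 -1.7] M [ 0.06 -0.02  0.02] gap 0.13 ff 58.9 q [-0.41  0.7   1.66  0.    0.78 -1.94]
```

Call:
apply_moves([
  [0,0,0,0,0,0.001,0],
  [0,0,0,0,0,0.001,0],
  [0,0,0,0,0,0,0],
])

```text
clock: 19.15
eef_pos: [0.6119, -0.1953, 0.2386]
eef_rot: [0.071, 3.14, 0.0]
wrist_force: [1.0, 0.4, -1.6]
finger_gap: 0.131
finger_force: 58.9
```

Call:
apply_moves([
  [0,0,0,0,0,0.001,0],
  [0,0,0,0,0,0,0],
])

```text
clock: 19.35
eef_pos: [0.6119, -0.1953, 0.2377]
eef_rot: [0.071, 3.14, 0.0]
wrist_force: [1.6, -0.1, -0.8]
finger_gap: 0.124
finger_force: 59.0
```

```bash
python3 - <<'E'
from h import *
here()
E
```

```text
t 19.35 tcp [ 0.6119 -0.1953  0.2377] yaw 1.526 zdir [ 0.001  0.    -1.   ] F [ 1.6 -0.1 -0.8] M [ 0.04 -0.37 -0.12] gap 0.124 ff 59.0 q [-0.41  0.71  1.66  0.    0.78 -1.94]
```

Call:
apply_moves([
  [0,0,0,-0.0005,0,0.001,0],
  [0,0,0,0,0,0.001,0],
  [0,0,0,0,0,0,0],
])

```text
clock: 19.65
eef_pos: [0.6123, -0.1953, 0.2355]
eef_rot: [-0.07, -3.141, -0.0]
wrist_force: [1.1, -0.1, -1.6]
finger_gap: 0.129
finger_force: 59.0
```

Call:
apply_moves([
  [0,0,0,0,0,0.001,0],
  [0,0,0,0,0,0.001,0],
  [0,0,0,0,0,0,0],
])

```text
clock: 19.95
eef_pos: [0.6123, -0.1953, 0.2335]
eef_rot: [0.07, 3.141, 0.0]
wrist_force: [1.1, 0.7, -0.7]
finger_gap: 0.126
finger_force: 59.0
```

```bash
python3 - <<'E'
from h import *
here()
E
```

```text
t 19.95 tcp [ 0.6123 -0.1953  0.2335] yaw 1.526 zdir [ 0.  0. -1.] F [ 1.1  0.7 -0.7] M [ 0.09 -0.38 -0.12] gap 0.126 ff 59.0 q [-0.41  0.71  1.66  0.    0.77 -1.94]
```

Light contact only, so I continue towards the seat, expected at a TCP height of about 0.2287.

Call:
apply_moves([
  [0,0,0,-0.0005,0,0.001,0],
  [0,0,0,0,0,0.001,0],
  [0,0,0,0,0,0.001,0],
  [0,0,0,0,0,0,0],
])

```text
clock: 20.35
eef_pos: [0.6127, -0.1953, 0.2304]
eef_rot: [-0.07, -3.14, -0.0]
wrist_force: [0.6, 0.3, -1.9]
finger_gap: 0.127
finger_force: 58.9
```

Call:
apply_moves([
  [0,0,0,0,0,0.001,0],
  [0,0,0,0,0,0,0],
])

```text
clock: 20.55
eef_pos: [0.6127, -0.1953, 0.2295]
eef_rot: [-0.07, -3.14, -0.0]
wrist_force: [0.7, 0.9, -1.4]
finger_gap: 0.127
finger_force: 58.9
```

Call:
apply_moves([
  [0,0,0,0,0,0.001,0],
  [0,0,0,0,0,0,0],
])

```text
clock: 20.75
eef_pos: [0.6128, -0.1953, 0.2287]
eef_rot: [0.07, 3.141, 0.0]
wrist_force: [-0.4, -0.1, -1.2]
finger_gap: 0.125
finger_force: 59.1
```

```bash
python3 - <<'E'
from h import *
here()
E
```

```text
t 20.75 tcp [ 0.6128 -0.1953  0.2287] yaw 1.526 zdir [ 0.  0. -1.] F [-0.4 -0.1 -1.2] M [ 0.09  0.01 -0.02] gap 0.125 ff 59.1 q [-0.41  0.72  1.66  0.    0.76 -1.94]
```

Call:
apply_moves([
  [0,0,0,0,0,0.0005,0],
  [0,0,0,0,0,0.0005,0],
  [0,0,0,0,0,0,0],
])

```text
clock: 21.05
eef_pos: [0.6127, -0.1953, 0.2287]
eef_rot: [0.07, 3.14, -0.0]
wrist_force: [-2.6, 1.6, 10.1]
finger_gap: 0.125
finger_force: 60.4
```

```bash
python3 - <<'E'
from h import *
here()
E
```

```text
t 21.05 tcp [ 0.6127 -0.1953  0.2287] yaw 1.526 zdir [ 0. -0. -1.] F [-2.6  1.6 10.1] M [ 0.22  0.54 -0.04] gap 0.125 ff 60.4 q [-0.41  0.72  1.66  0.    0.76 -1.94]
```

Seated at exactly the expected height with solid contact. I release and withdraw.

Call:
apply_moves([
  [0,0,0,0,0,-0.0005,8],
  [0,0,0,0,0,0,12],
  [0,0,0,0,0,0,14],
  [0,0,0,0,0,0,18],
  [0,0,0,0,0,0,26],
])

```text
clock: 21.55
eef_pos: [0.6128, -0.1954, 0.2279]
eef_rot: [-0.07, -3.141, -0.0]
wrist_force: [-0.3, 0.5, -0.1]
finger_gap: 0.256
finger_force: 0.0
```

Call:
apply_moves([
  [0,0,0,0,0,0,40],
  [0,0,0,0,0,0,45],
  [0,0,0,0,0,-0.01,45],
  [0,0,0,0,0,-0.02,45],
  [0,0,0,0,0,-0.03,45],
])

```text
clock: 22.05
eef_pos: [0.6126, -0.1953, 0.2882]
eef_rot: [-0.07, -3.139, -0.002]
wrist_force: [0.5, 0.1, 0.8]
finger_gap: 0.447
finger_force: 0.0
```

Call:
apply_moves([
  [0,0,0,0,0,-0.04,45],
  [0,0,0,0.03,0,-0.03,45],
  [0,0,0,0.04,0,-0.02,45],
  [0,0,0,0.04,0,0,45],
  [0,0,0,0,0,0,45],
])

```text
clock: 22.55
eef_pos: [0.4993, -0.1897, 0.3798]
eef_rot: [-0.072, -3.14, 0.0]
wrist_force: [-0.1, -0.0, 1.0]
finger_gap: 0.451
finger_force: 0.0
```

```bash
python3 - <<'E'
from h import *
here(); snap("side","s7"); snap("top","t7")
a=cv2.imread("pics/s7.png"); 
# numeric check: brightness of the seated plate + predicted pixel colours
for l in([.05,0,.0075],[-.05,0,.0075],[.05,-.02,.0075],[-.05,-.02,.0075],[0,.02,.006],[0,-.02,.006]):
    u,v=proj("side",put([.6127,-.1953,np.pi/2-.045],.038,l))[0]; print(l,a[int(round(v)),int(round(u))])
b=cv2.imread("pics/s2.png"); s0=cv2.resize(a[60:185,250:380],None,fx=4.6,fy=4.6,interpolation=cv2.INTER_CUBIC)
r=(slice(290,420),slice(90,170)); print("display corner diff vs s2",np.abs(s0[r].astype(int)-b[r]).mean())
w0=cv2.imread("pics/side0.png"); 
for n,(x,y,z) in dict(rook=(.372,.001,.05),dom=(.383,.235,.02),chk=(.388,-.176,.02),die=(.554,-.001,.015),can=(.439,.437,.08)).items():
    u,v=proj("side",[x,y,z])[0].round().astype(int); k=(slice(v-8,v+9),slice(u-8,u+9)); print(n,round(np.abs(a[k].astype(int)-w0[k]).mean(),1),w0[k].mean((0,1)).round())
E
```

```text
t 22.55 tcp [ 0.4993 -0.1897  0.3798] yaw 1.525 zdir [-0. -0. -1.] F [-0.1 -0.   1. ] M [0.03 0.03 0.03] gap 0.451 ff 0.0 q [-0.49  0.39  1.81 -0.    0.94 -2.01]
[0.05, 0, 0.0075] [181 193 210]
[-0.05, 0, 0.0075] [100 107 117]
[0.05, -0.02, 0.0075] [182 194 210]
[-0.05, -0.02, 0.0075] [ 93 101 111]
[0, 0.02, 0.006] [67 73 81]
[0, -0.02, 0.006] [136 145 161]
display corner diff vs s2 17.529807692307692
rook 20.9 [34. 49. 72.]
dom 10.3 [ 98. 137. 180.]
chk 35.7 [ 62.  88. 171.]
die 9.9 [ 94. 127. 171.]
can 7.8 [ 54.  57. 201.]
```

```bash
python3 - <<'E'
from h import *
L=lambda f:cv2.cvtColor(cv2.imread(f"pics/{f}.png"),cv2.COLOR_BGR2GRAY)
r=L("s5"); im=L("s7"); w0=L("side0")
def m(a,b,u,v,h):
    t=a[v-h:v+h,u-h:u+h]; s=cv2.matchTemplate(b[v-h-5:v+h+5,u-h-5:u+h+5],t,cv2.TM_CCOEFF_NORMED); return np.array(cv2.minMaxLoc(s)[3])-5,round(float(s.max()),2)
print("display",m(r,im,278,132,9),m(r,im,285,135,9))
for n,(x,y,z) in dict(rook=(.372,.001,.05),dom=(.383,.235,.02),chk=(.388,-.176,.02),die=(.554,-.001,.015),can=(.439,.437,.08),tin=(.62,.28,.06)).items():
    u,v=proj("side",[x,y,z])[0].round().astype(int); print(n,m(w0,im,u,v,11))
# leftmost dark pixels of display edge
print([ (v,int(np.where(im[v,262:300]<45)[0][:1][0])+262) for v in range(124,140,3) if (im[v,262:300]<45).any()])
E
```

```text
display (array([0, 0]), 1.0) (array([0, 0]), 0.99)
rook (array([0, 0]), 0.96)
dom (array([0, 0]), 1.0)
chk (array([0, 0]), 0.52)
die (array([0, 0]), 1.0)
can (array([0, 0]), 0.96)
tin (array([0, 0]), 1.0)
[(124, 276), (127, 273), (130, 275), (133, 276), (136, 277), (139, 279)]
```

```bash
python3 -c "
from plant import arm
print(arm.finish_job())"
```

```text
the job is handed in; nothing more can be done
None
```

I handed the job in at about 22.6 s: the display stands at about 1.9 rad (109–110°), the cover is fully seated on both pins and the arm is clear; the other things match their starting positions in the pictures, though the checkers, partly in the arm's shadow, could not be checked clearly.

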